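# Thread the spindle through the newsprint roll

## Task

Mount the newsprint roll in the blue paper dispenser: lift the steel spindle off its wooden rest by the middle of the shaft, enter its tapered nose in the flared brass bush of the dispenser and push it into the roll's core as far as that hold allows. Let go, take a new hold on the wooden handle at the back and push the spindle on through the roll and far bush until it comes up solid against the brake inside, gently, without forcing it, then let go and leave it seated there. Do not knock the other things on the table about.

Things in the scene. Friction and masses are not known exactly. Their poses are not given: they have to be found in the camera images.
- dispenser: Blue steel paper-roll dispenser fixed to the table: base plate 170 x 270 mm, 8 mm thick; two upright cheeks 130 mm wide, 6 mm thick, tops 139 mm up. Origin under the middle of the base, z up; the spindle is pushed in along its +y. One straight bore runs along y at 105 mm height: near brass bush, roll, far brass bush.
- bush_mouth (a point): Centre of the near bush's mouth, in its outer face, on the bore axis, 150 mm from the dispenser's middle towards its -y, 105 mm up; y points into the bore. The bush is 48 mm across here, 34 mm further in, and stands 34 mm out from its cheek. The mouth flares to 38 mm and narrows over 10 mm to a 20.6 mm bore that ends 44 mm in.
- far_mouth (a point): Centre of the far bush's mouth, facing the roll, 256 mm behind bush_mouth on the same axis; flared to 44 mm, narrowing over 12 mm to a 20.6 mm bore with a closed end, in which sits the sprung rubber brake cup that the spindle's nose meets.
- spindle: Steel spindle, 0.3 kg: round shaft 18 mm thick, 325 mm long, its nose tapering over the last 18 mm to 6 mm; then a round wooden handle 30 mm thick, 70 mm long. Origin on the axis at the balance point, 185 mm behind the nose tip, 140 mm ahead of the handle; y runs towards the nose. It starts level on the rest, axis 55 mm above the table.
- spindle_tip (a point): End of the tapered nose, on the axis (185 mm from the spindle's origin along its +y).
- spindle_handle (a point): Middle of the wooden handle, on the axis, 175 mm from the spindle's origin towards its -y, 35 mm from the rear end.
- rest: Wooden spindle rest fixed to the table: board 75 x 270 mm, 12 mm thick, with two V-notched posts 57 mm high, 105 mm either side of its middle (16 mm thick along the spindle, 44 mm wide across); the shaft is free between them. Origin under its middle; y runs along the spindle lying in it.
- roll_center (a point): Middle of the newsprint roll, 90 mm in diameter, 200 mm wide (along y), 0.5 kg, loose, lying between the cheeks on two rest bars with 6 mm endplay either side. The 26 mm bore of its cardboard core lies 7 mm lower than the bushes' axis: the spindle's taper slips in under the top of the core and lifts the roll 1.5 mm.
- jar_a: Glass jar with metal lid, 68 mm wide, 105 mm high. Origin under its middle. Leave alone.
- jar_b: Amber glass jar with red lid, 68 mm wide, 105 mm high. Origin under its middle. Leave alone.
- tub: White open tub, 96 mm wide, 65 mm high. Origin under its middle. Leave alone.
- beaker: Clear plastic cup, 76 mm wide, 100 mm high. Origin under its middle. Leave alone.
- brush: Flat paste brush with red handle end, 215 mm long, 48 mm wide, 14 mm thick, lying. Origin under its steel band. Leave alone.
- ball: Papier-mache ball, 150 mm in diameter, on a cardboard ring. Origin under its middle. Leave alone.
- spare_roll: Spare newsprint roll standing on end, 90 mm wide, 200 mm high. Origin under its middle. Leave alone.
- brake_knob (a point): End of the black brake screw closing the far bush, 352 mm behind bush_mouth, on the axis. The screw is set differently each time: the untouched cup stands anywhere from 272 to 300 mm behind bush_mouth, unseen and not reported. The cup gives 5 mm against a weak spring (1 to 2 N), then sits on a stiff rubber buffer (15 N per mm): home. 5 to 15 N slide the spindle; over 25 N harms the brake.
Mind the look-alikes: they are no part of the job. What is shaped like the part that bears roll_center but red is not meant.

How it is judged:
On the way, in this order (a step that is already met when the one before it is completed fails the run):
1. the spindle is partway in: its nose 80 to 220 mm behind the bush mouth, inside the bore, and let go for the new hold (y of spindle_tip in the frame of bush_mouth between 0.08 and 0.22 m and angle between the y axis of spindle and the y axis of dispenser, either way round below 0.15 rad and contact force between the fingers and spindle below 0.1 N), for 0.2 s.
2. the spindle is pushed home: its nose presses the brake cup back against its spring (over 1.2 N, which means at least 2 of the 5 mm) (contact force between spindle and brake_cup_c0 above 1.2 N and y of spindle_tip in the frame of bush_mouth above 0.268 m), for 0.2 s.
At the end, for the whole second after the job is handed in: The spindle runs through both bushes and the roll's core (in line with the bore within 0.03 rad), its nose bearing on the brake cup with more than 1.2 N; the roll is between the cheeks within 12 mm of the middle; the spindle is let go and at rest (all of step 2 and angle between the y axis of spindle and the y axis of dispenser, either way round below 0.03 rad and contact force between the fingers and spindle below 0.1 N and linear speed of spindle below 0.01 m/s and x of roll_center in the frame of dispenser between -0.01 and 0.01 m and y of roll_center in the frame of dispenser between -0.012 and 0.012 m); the robot touches nothing.
It fails at once if the spindle is forced: more than 25 N of its nose on the brake cup (contact force between spindle and brake_cup_c0 above 25 N).
It fails at once if the spindle is jammed in the dispenser with more than 70 N (contact force between spindle and dispenser above 70 N).
It fails at once if one of the other things on the table is moved by more than 30 mm (distance of any of jar_a, jar_b, tub, beaker, brush, ball, spare_roll from where it was at the start of the episode above 0.03 m).
It fails at once if the roll is knocked out of its place (more than 25 mm) (distance of roll_center from where it was at the start of the episode above 0.025 m).
It also fails if it takes over 67 s, if anything falls off the work surface, if the arm or the gripper's body presses on something with over 40 N, if the wrist force passes 120 N, or if a joint passes its speed limit or range.

## Robot

A 7-joint arm with a two-finger parallel gripper is mounted at the origin on the work surface. World frame = base frame: x ahead of the robot, y to its left, z up, the work surface at z = 0. Lengths are in m, angles in rad, forces in N, time in s.
With the tool pointing down it reaches from about 0.4 to 0.85 m from the base axis. Payload 4.5 kg.
Tool frame: the origin (TCP) lies on the mounting face of the last link; the fingertips stand 166 mm ahead of it and the grasp point (between the pads) lies 147 mm ahead of it (tcp_to_tips is the distance from the TCP to the fingertips, in m); z points along the fingers, y is the line along which they close (so a half turn about z gives the same grasp; the last joint's range is limited). The gripper opens to 88 mm and grips with 3 to 60 N. Pads are 18 mm wide; open, the fingers measure 123 mm over their backs; the gripper's body (75 mm by 187 mm) begins 45 mm behind the grasp point.
Start: joints at [-1.068, 0.689, -0.195, 1.565, 0.157, 0.902, -0.215], TCP at [0.282, 0.558, 0.405] pointing down, gripper open.
Joint ranges: [-3.01, 3.01], [-0.46, 2.08], [-1.47, 1.51], [0.13, 2.56], [-1, 4.14], [0.04, 2.09], [-2.66, 2.66]. Speed limits (rad/s): [2.57, 2.57, 3.14, 3.14, 3.14, 3.14, 3.14].

## Interface

Orientations are given as [roll, pitch, yaw] about the fixed x, y, z axes, in that order (R = Rz(yaw) Ry(pitch) Rx(roll)).
In Python, from station import * gives the robot as it stands.
- The arm moves only by the shell command python3 -m crank 'ROWS' [OPENING] [FORCE]. ROWS is JSON, a list of rows, each an object of numbers: "x", "y", "z": the shift along the tool's x, y, z in mm; "yaw": the turn about the tool's z in rad. A call has 1 to 20 rows; each row shifts and turns the commanded pose from where the row before left it, along the tool's axes as they then stand; what a row does not reach is not made up. A row lasts 1/10 s, in which the tool goes at most 50 mm and 8.59 degrees, less where a joint would pass 70% of its speed; a pose out of reach is approached as far as the arm can. A call with a gripper value outside its range is refused whole. OPENING is the opening, from 0 (shut) to 1 (fully open), set as the call begins (- or left out, the last holds). The fingers move at their own pace and stop on an object; FORCE is the grip in N (left out, the last holds). Time passes only in rows, so rows that do not move let the fingers close. It gives the time, the measured TCP pose, the force, the opening and the grip force at its end, in the units of the state.
- sense(): the state, without advancing time (a new reading comes with each control period).
- snapshot(name): name is "scene" or "side" or "wrist"; returns a dict with "image" (400x640x3 uint8, red, green, blue), "z_map" (400x640 float32, m along the optical axis (not along the pixel's ray), 0 where there is no reading), "fx", "fy", "cx", "cy" (pixels), "rvec" (rotation vector, rad) and "tvec" (3), from world to camera coordinates, as OpenCV has them. Camera axes: x right, y down, z forward; pixel columns grow to the right and rows downward; lengths in m; the calibration is good to about 2 mm. A picture is of the moment at which its call begins.
- finish_job(): hands the job in; it is judged then, once.
The state is a dict: "time_s": time; "qpos": joint angles; "dq": joint speeds; "tau": joint torques, N m; "tool_pos": TCP position; "eef_rot": TCP orientation; "ft_force": force on the tool from outside, world axes, zero at the start; "ft_torque": the same for the moment, N m; "gripper_width": finger opening in m; "grasp_force": force on a finger pad.
Only numpy, scipy, OpenCV 4.12 (cv2) and the standard library are available. Lean on these libraries where they do the work, as an engineer would, in place of code of your own. Each camera call takes 0.05 s, during which the arm holds its last target. There are 200 camera calls.

## Working session

There is one attempt and no reset: what is moved stays moved. The work goes in short steps, Python scripts to look and compute and a shell command to move; the robot and the scene stay as the last step left them, time stands still between calls to the robot, and variables do not carry over. Pictures are saved under pics/ and viewed, at most 11 in all, crops included, and the job is handed in when it is done.

```bash
mkdir -p pics; ls
cat > h.py <<'E'
from station import *
import numpy as np, cv2
from scipy.spatial.transform import Rotation as R
def cam(s):
    M=R.from_rotvec(np.ravel(s["rvec"])).as_matrix(); return M,np.ravel(s["tvec"])
def cloud(s):
    M,t=cam(s); z=s["z_map"]; v,u=np.mgrid[:400,:640]
    P=np.stack([(u-s["cx"])/s["fx"]*z,(v-s["cy"])/s["fy"]*z,z],-1)
    W=(P-t)@M; W[z==0]=np.nan; return W
def save(s,n,k=1): 
    im=cv2.cvtColor(s["image"],cv2.COLOR_RGB2BGR); cv2.imwrite(f"pics/{n}.png",im)
E
python3 - <<'E'
from h import *
import pickle
for n in("scene","side"):
    s=snapshot(n); save(s,n); pickle.dump(s,open(n+".pkl","wb")); M,t=cam(s); print(n,-M.T@t,s["fx"])
st=sense(); print({k:np.round(v,3) for k,v in st.items()})
E
```

```text
pics
scene [1.03673111 0.65561308 1.15183637] 475.10842342419596
side [-0.02302629 -0.97294423  1.11115444] 440.2416017688818
{'time_s': np.float64(0.1), 'qpos': array([-1.068,  0.69 , -0.195,  1.566,  0.157,  0.903, -0.215]), 'dq': array([-0.001, -0.001,  0.001, -0.004,  0.001, -0.002,  0.001]), 'tau': array([-3.0000e-03, -5.2850e+01, -1.2720e+00, -1.5384e+01, -5.3000e-02,
        2.0000e-03,  0.0000e+00]), 'tool_pos': array([0.282, 0.557, 0.404]), 'eef_rot': array([-3.14 ,  0.   ,  2.673]), 'ft_force': array([ 0.535, -0.387,  0.11 ]), 'ft_torque': array([-0.006, -0.007, -0.019]), 'grasp_force': np.float64(0.0), 'gripper_width': np.float64(0.088)}
```

View pics/scene.png

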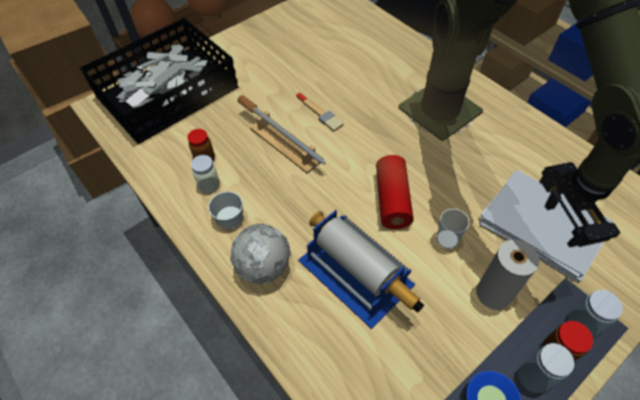

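View pics/side.png

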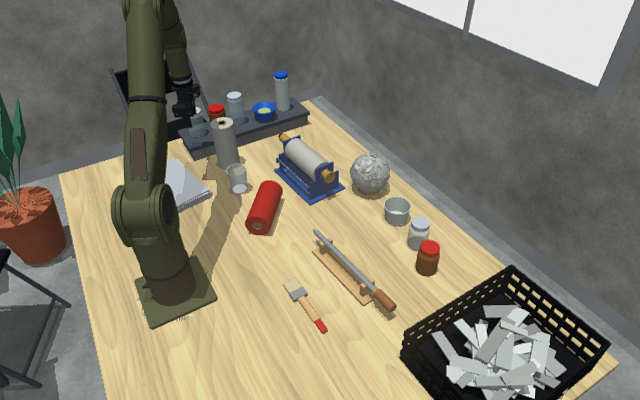

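The scene view shows the spindle from handle (245,102) to nose (323,160), the dispenser's near bush at (318,218) and its knob at (417,305). The side view shows the spindle nose at (315,233), handle at (385,300) and near bush at (328,175). The red roll is a decoy.

```bash
cat > m.py <<'E'
from h import *
import pickle
def ray(s,uv,z):
    M,t=cam(s); C=-M.T@t; uv=np.atleast_2d(uv)
    d=np.c_[(uv[:,0]-s["cx"])/s["fx"],(uv[:,1]-s["cy"])/s["fy"],np.ones(len(uv))]@M
    return C+d*((z-C[2])/d[:,2])[:,None]
boxes={"scene":dict(sp=(230,90,330,175),di=(295,205,430,325)),"side":dict(sp=(308,225,400,315),di=(270,125,350,205))}
def line(s,m,z):
    v,u=np.nonzero(m); p=np.c_[u,v].astype(np.float32)
    vx,vy,x0,y0=cv2.fitLine(p,cv2.DIST_HUBER,0,.01,.01).ravel()
    d=np.array([vx,vy]); a=(p-[x0,y0])@d; lo,hi=a.min()-.5,a.max()+.5
    return ray(s,[np.array([x0,y0])+d*lo,np.array([x0,y0])+d*hi],z)
if __name__=="__main__":
  for n in("scene","side"):
    s=pickle.load(open(n+".pkl","rb")); W=cloud(s); im=s["image"]; hsv=cv2.cvtColor(im,cv2.COLOR_RGB2HSV)
    def box(k):
        b=boxes[n][k]; m=np.zeros((400,640),bool); m[b[1]:b[3],b[0]:b[2]]=1; return m
    m=box("sp")&(W[...,2]>.035)&(W[...,2]<.085)
    num,l,stt,_=cv2.connectedComponentsWithStats(m.astype(np.uint8)); k=1+stt[1:,4].argmax(); m=l==k
    sh=m&(hsv[...,1]<60)
    E=line(s,m,.055); ES=line(s,sh,.055)
    print(n,"spindle all",E.round(4).tolist(),np.linalg.norm(E[1]-E[0]),"shaft",ES.round(4).tolist(), np.arctan2(*(ES[1]-ES[0])[1::-1]))
    # dispenser
    blue=box("di")&(hsv[...,0]>100)&(hsv[...,0]<130)&(hsv[...,1]>120)
    base=blue&(W[...,2]<.02); r=cv2.minAreaRect(W[base][:,:2].astype(np.float32)); print("base",r)
    top=blue&(W[...,2]>.12); print("cheektop",W[top].mean(0), top.sum(), W[top][:,2].max())
    br=box("di")&(hsv[...,0]>8)&(hsv[...,0]<25)&(hsv[...,1]>120)&(W[...,2]>.07)
    num,l,stt,c=cv2.connectedComponentsWithStats(br.astype(np.uint8))
    for k in range(1,num):
        if stt[k,4]>15:print("brass",c[k],stt[k,4],np.median(W[l==k],0).round(4),ray(s,c[k],.105).round(4))
    roll=box("di")&(hsv[...,1]<50)&(W[...,2]>.11)
    q=W[roll]; mu=q.mean(0); _,_,V=np.linalg.svd(q-mu,full_matrices=False); print("roll",mu.round(4),V[0].round(4),np.percentile((q-mu)@V[0],[1,99]),q[:,2].max())
E
python3 m.py
```

```text
scene spindle all [[0.5129, -0.4421, 0.055], [0.477, -0.0348, 0.055]] 0.40886213732528304 shaft [[0.5032, -0.3623, 0.055], [0.4746, -0.0383, 0.055]] 1.6586970448755116
base ((0.6262043118476868, 0.26876989006996155), (0.1684192717075348, 0.265458345413208), 4.476654052734375)
cheektop [0.62774322 0.2777515  0.13580893] 199 0.14377458515534183
brass [316.02272727 217.98484848] 132 [0.6415 0.1275 0.1208] [[0.6356 0.1202 0.105 ]]
brass [403.01691332 293.14799154] 473 [0.6193 0.4187 0.1202] [[0.6126 0.4155 0.105 ]]
roll [0.6355 0.275  0.134 ] [ 0.0824 -0.9966  0.0059] [-0.10075957  0.11695672] 0.1490931044844432
side spindle all [[0.471, -0.038, 0.055], [0.5093, -0.4372, 0.055]] 0.40099035978649633 shaft [[0.4715, -0.0378, 0.055], [0.5002, -0.3521, 0.055]] -1.4798149658669062
base ((0.6178843379020691, 0.26144105195999146), (0.16546621918678284, 0.27650898694992065), 5.559754371643066)
cheektop [0.61541071 0.26649264 0.13542456] 39 0.14364744306647742
brass [282.98 136.98] 50 [0.5993 0.4315 0.1199] [[0.609  0.4499 0.105 ]]
brass [327.82644628 175.47107438] 121 [0.6313 0.1235 0.1075] [[0.6333 0.1297 0.105 ]]
roll [0.6082 0.2596 0.1336] [ 0.1002 -0.995   0.0024] [-0.1228451   0.10923187] 0.1497237451884211
```

```bash
cat > d.py <<'E'
from h import *
import sys
# grasp-point target x y z yaw -> tool shifts (mm), yaw
def to(p,yaw=None):
    s=sense(); M=R.from_euler("xyz",s["eef_rot"]).as_matrix()
    g=s["tool_pos"]+M[:,2]*.147
    print("grasp",g.round(4),"rpy",np.round(s["eef_rot"],4),"t",s["time_s"],"F",np.round(s["ft_force"],1),"w",round(float(s["gripper_width"]),4),"shift mm",(M.T@(np.array(p)-g)*1e3).round(1), "yaw",None if yaw is None else -((yaw-s["eef_rot"][2]+np.pi)%(2*np.pi)-np.pi))
if __name__=="__main__":
    a=list(map(float,sys.argv[1:])); to(a[:3],*a[3:])
E
python3 -m crank '[{"x":-27,"y":-30},{"x":-27,"y":-30},{"x":-27,"y":-30},{"x":-27,"y":-30},{"x":-27,"y":-30},{"x":-27,"y":-30},{"x":-27,"y":-30},{"x":-27,"y":-30},{"x":-27,"y":-30},{"x":-27,"y":-30},{"x":-27,"y":-30},{"x":-27,"y":-30},{"x":-27,"y":-30},{"x":-27,"y":-30},{"x":-27,"y":-30},{"x":-27,"y":-30},{"x":-27,"y":-30},{"x":-27,"y":-30},{"x":-27,"y":-30},{"x":-27,"y":-30}]' 1
python3 -m crank '[{"yaw":0.14},{"yaw":0.14},{"yaw":0.14},{"yaw":0.14},{"yaw":0.14},{"yaw":0.14},{"yaw":0.14},{"yaw":0.03},{}]'
python3 d.py 0.491 -0.221 0.15 1.66
python3 - <<'E'
from h import *
s=snapshot("wrist");save(s,"w1");import pickle;pickle.dump(s,open("w1.pkl","wb"))
E
```

```text
grasp [0.2822 0.5571 0.257 ] rpy [-3.1399e+00  1.0000e-04  2.6729e+00] t 0.1 F [ 0.5 -0.4  0.1] w 0.0884 shift mm [-537.8 -599.7  108. ] yaw 1.0128962918771327invalid input
invalid input
```

View pics/w1.png

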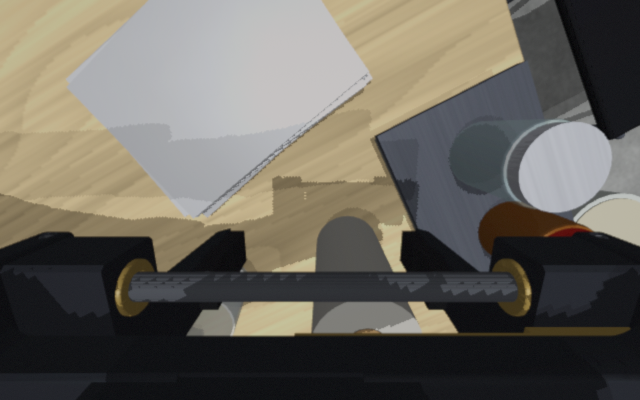

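The wrist view shows the fingers at the bottom (240,270)/(410,270), with paper and jars beyond; the arm has not moved because both calls were refused. I'll give every key in each row.

```bash
python3 -m crank '[{"x":-27,"y":-30,"z":0,"yaw":0},{"x":-27,"y":-30,"z":0,"yaw":0},{"x":-27,"y":-30,"z":0,"yaw":0},{"x":-27,"y":-30,"z":0,"yaw":0},{"x":-27,"y":-30,"z":0,"yaw":0},{"x":-27,"y":-30,"z":0,"yaw":0},{"x":-27,"y":-30,"z":0,"yaw":0},{"x":-27,"y":-30,"z":0,"yaw":0},{"x":-27,"y":-30,"z":0,"yaw":0},{"x":-27,"y":-30,"z":0,"yaw":0},{"x":-27,"y":-30,"z":0,"yaw":0},{"x":-27,"y":-30,"z":0,"yaw":0},{"x":-27,"y":-30,"z":0,"yaw":0},{"x":-27,"y":-30,"z":0,"yaw":0},{"x":-27,"y":-30,"z":0,"yaw":0},{"x":-27,"y":-30,"z":0,"yaw":0},{"x":-27,"y":-30,"z":0,"yaw":0},{"x":-27,"y":-30,"z":0,"yaw":0},{"x":-27,"y":-30,"z":0,"yaw":0},{"x":-27,"y":-30,"z":0,"yaw":0}]' 1
python3 d.py 0.491 -0.221 0.15 1.66
```

```text
time_s: 2.15
tool_pos: [0.4931, -0.2234, 0.4046]
eef_rot: [3.141, -0.0, 2.673]
ft_force: [0.5, -0.4, 0.7]
gripper_width: 0.0879
grasp_force: 0.0
grasp [ 0.4931 -0.2234  0.2576] rpy [ 3.1414e+00 -4.0000e-04  2.6726e+00] t 2.15 F [ 0.5 -0.4  0.7] w 0.0879 shift mm [  2.9   1.2 107.6] yaw 1.0126082350541843
```

```bash
python3 -m crank '[{"x":0,"y":0,"z":10,"yaw":0.14},{"x":0,"y":0,"z":10,"yaw":0.14},{"x":0,"y":0,"z":10,"yaw":0.14},{"x":0,"y":0,"z":10,"yaw":0.14},{"x":0,"y":0,"z":10,"yaw":0.14},{"x":0,"y":0,"z":10,"yaw":0.14},{"x":0,"y":0,"z":10,"yaw":0.14},{"x":0,"y":0,"z":10,"yaw":0.035},{"x":0,"y":0,"z":0,"yaw":0}]'
python3 d.py 0.491 -0.221 0.15 1.66
python3 - <<'E'
from h import *
s=snapshot("wrist");save(s,"w2");import pickle;pickle.dump(s,open("w2.pkl","wb"))
E
```

```text
time_s: 3.05
tool_pos: [0.4927, -0.2213, 0.3234]
eef_rot: [-3.139, -0.001, 1.66]
ft_force: [0.0, 0.4, -0.1]
gripper_width: 0.088
grasp_force: 0.0
grasp [ 0.4923 -0.2211  0.1764] rpy [-3.1390e+00 -1.2000e-03  1.6601e+00] t 3.05 F [ 0.   0.4 -0.1] w 0.088 shift mm [ 0.2 -1.2 26.4] yaw 0.00011079198132124546
```

View pics/w2.png

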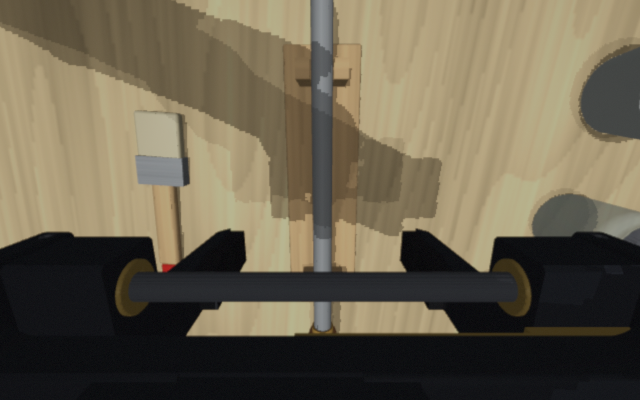

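The wrist view shows the shaft centred between the fingers (column 322 throughout, so the yaw is right) and the front post at (323,78), well ahead of the fingers. The grasp spot is free.

```bash
python3 - <<'E'
from m import *
s=pickle.load(open("w2.pkl","rb")); hsv=cv2.cvtColor(s["image"],cv2.COLOR_RGB2HSV); W=cloud(s)
for v in (10,30,110,150,200):
    r=W[v,290:360,2]>.035; u=np.nonzero(r)[0]+290; print(v,u.min(),u.max(),ray(s,[(u.min()+u.max())/2,v],.055).round(4))
print(ray(s,[323,44],.012),ray(s,[323,78],.057))
E
python3 -m crank '[{"x":0,"y":-1,"z":20,"yaw":0},{"x":0,"y":0,"z":20,"yaw":0},{"x":0,"y":0,"z":20,"yaw":0},{"x":0,"y":0,"z":20,"yaw":0},{"x":0,"y":0,"z":20,"yaw":0},{"x":0,"y":0,"z":20,"yaw":0},{"x":0,"y":0,"z":1,"yaw":0},{"x":0,"y":0,"z":0,"yaw":0}]'
python3 d.py 0.491 -0.221 0.055 1.66
```

```text
10 310 332 [[ 0.4784 -0.069   0.055 ]]
30 310 332 [[ 0.4796 -0.0829  0.055 ]]
110 311 331 [[ 0.4849 -0.1434  0.055 ]]
150 312 331 [[ 0.4883 -0.1769  0.055 ]]
200 312 331 [[ 0.4924 -0.2225  0.055 ]]
[[ 0.48105411 -0.08174994  0.012     ]] [[ 0.48440115 -0.11836123  0.057     ]]
time_s: 3.9
tool_pos: [0.4922, -0.2219, 0.204]
eef_rot: [3.141, -0.0, 1.659]
ft_force: [0.5, 0.2, -0.3]
gripper_width: 0.0882
grasp_force: 0.0
grasp [ 0.4922 -0.2218  0.057 ] rpy [ 3.1413e+00 -3.0000e-04  1.6588e+00] t 3.9 F [ 0.5  0.2 -0.3] w 0.0882 shift mm [ 0.9 -1.2  2. ] yaw -0.001237055916468499
```

```bash
python3 -m crank '[{"x":0,"y":0,"z":2,"yaw":0},{"x":0,"y":0,"z":0,"yaw":0},{"x":0,"y":0,"z":0,"yaw":0},{"x":0,"y":0,"z":0,"yaw":0},{"x":0,"y":0,"z":0,"yaw":0},{"x":0,"y":0,"z":0,"yaw":0},{"x":0,"y":0,"z":0,"yaw":0}]' 0 50
python3 -m crank '[{"x":0,"y":0,"z":0,"yaw":0},{"x":0,"y":0,"z":-20,"yaw":0},{"x":0,"y":0,"z":-20,"yaw":0},{"x":0,"y":0,"z":-20,"yaw":0},{"x":0,"y":0,"z":0,"yaw":0}]'
python3 d.py 0.64 -0.05 0.105 1.66
python3 - <<'E'
from h import *
import pickle
for n in("wrist","side","scene"):
    s=snapshot(n);save(s,n+"3");pickle.dump(s,open(n+"3.pkl","wb"))
E
```

```text
time_s: 4.6
tool_pos: [0.492, -0.2217, 0.2017]
eef_rot: [-3.142, -0.0, 1.658]
ft_force: [-0.5, -0.5, -0.6]
gripper_width: 0.0343
grasp_force: 0.0
time_s: 5.1
tool_pos: [0.4926, -0.222, 0.2633]
eef_rot: [3.138, 0.002, 1.658]
ft_force: [-0.4, -0.1, -3.3]
gripper_width: 0.0161
grasp_force: 49.7
grasp [ 0.4931 -0.2222  0.1163] rpy [3.1384e+00 1.5000e-03 1.6577e+00] t 5.1 F [-0.4 -0.1 -3.3] w 0.0161 shift mm [158.8 161.3  11.6] yaw -0.002310744109473184
```

View pics/wrist3.png

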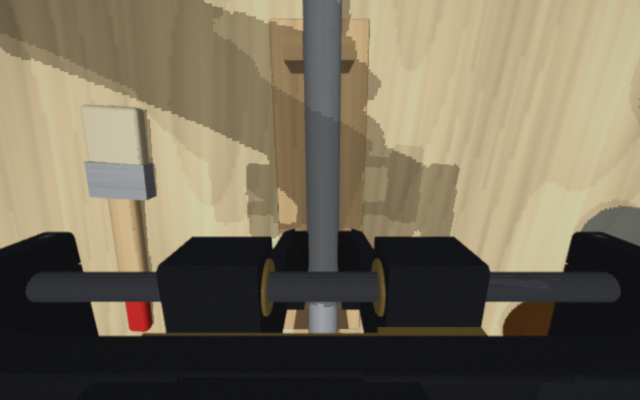

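The wrist view shows the shaft held between the pads, lifted off the rest with the posts visible below. Next I'll fit cylinders to the depth points for the held shaft, the roll and the near bush.

```bash
cat > fit.py <<'E'
from m import *
from scipy.optimize import least_squares
def cyl(P,r,p0,freez=True):
    # axis: x=a+b*(y-yr), z=c+d*(y-yr)
    yr=np.median(P[:,1])
    def res(q):
        a,b=q[:2]; c,d=(q[2:] if freez else (p0[2],0)); u=np.array([b,1,d]); u/=np.linalg.norm(u)
        v=P-[a,yr,c]; al=v@u; rr=r(al) if callable(r) else r
        return np.linalg.norm(v-al[:,None]*u,axis=1)-rr
    q0=[p0[0],p0[1]]+([p0[2],0] if freez else [])
    o=least_squares(res,q0,loss="soft_l1",f_scale=.002)
    return yr,o.x,np.median(abs(res(o.x)))
def masks(s):
    return cloud(s),cv2.cvtColor(s["image"],cv2.COLOR_RGB2HSV)
def near(W,p,u,lo,hi,rad):
    v=W-p; a=v@u; d=np.linalg.norm(v-a[...,None]*u,axis=-1); return (a>lo)&(a<hi)&(d<rad)
def show(n,k,yr,q,e,N): print(n,k,"yr %.4f"%yr,"a %.4f b %.4f"%tuple(q[:2]),"z %.4f dz %.4f"%tuple(q[2:]) if len(q)>2 else "","res %.4f N %d"%(e,N))
def run(tag,g):
    u=np.array([-.0875,.9962,0])
    for n in("scene","side","wrist"):
        try:s=pickle.load(open(n+tag+".pkl","rb"))
        except FileNotFoundError: continue
        W,h=masks(s)
        if g is not None:
            m=near(W,g,u,.03,.16,.02)&(h[...,1]<90)
            if m.sum()>50:
                show(n,"shaft",*cyl(W[m],.009,[g[0]-.008,-.0875,g[2]]),m.sum())
            m=near(W,g,u,.0,.24,.02); 
            if m.sum()>20: print("  tip along",np.sort((W[m]-g)@u)[-6:].round(4), "behind", np.sort(((W[near(W,g,u,-.3,0,.03)])-g)@u)[:3].round(4))
        if n=="wrist":continue
        c=np.array([.622,.266,.105])
        m=near(W,c,u,-.085,.085,.06)&(h[...,1]<50)&(W[...,2]>.10)
        show(n,"roll",*cyl(W[m],.045,[.622,-.0875,.098]),m.sum())
        show(n,"roll fixz",*cyl(W[m],.045,[.622,-.0875,.098],False),m.sum())
        br=(h[...,0]>8)&(h[...,0]<25)&(h[...,1]>120)
        m=near(W,c,u,-.158,-.112,.03)&br
        al=(W[m]-c)@u; print("  brass along",np.percentile(al,[0,2,10,90]).round(4),m.sum())
        yr,q,e=cyl(W[m],lambda t:np.clip(.0205-.2059*t,.017,.024),[.635,-.0875,.105],False); show(n,"bush",yr,q,e,m.sum())
if __name__=="__main__":
    run("3",np.array([.4931,-.2222,.1163]))
E
python3 fit.py
```

```text
scene shaft yr -0.1245 a 0.4882 b -0.1219 z 0.1107 dz 0.0130 res 0.0021 N 191
  tip along [0.1799 0.1807 0.1819 0.1852 0.1855 0.1859] behind [-0.2127 -0.2097 -0.2093]
scene roll yr 0.2712 a 0.6257 b -0.0810 z 0.0982 dz 0.0001 res 0.0011 N 2321
scene roll fixz yr 0.2712 a 0.6257 b -0.0810  res 0.0011 N 2321
  brass along [-0.1497 -0.1479 -0.1465 -0.1306] 128
scene bush yr 0.1277 a 0.6345 b -0.3567  res 0.0020 N 128
side shaft yr -0.0939 a 0.4735 b -0.1104 z 0.1123 dz 0.0113 res 0.0019 N 72
  tip along [0.1703 0.1705 0.1763 0.1777 0.1801 0.1806] behind [-0.2132 -0.213  -0.2125]
side roll yr 0.2599 a 0.6234 b -0.0798 z 0.0982 dz 0.0031 res 0.0016 N 638
side roll fixz yr 0.2599 a 0.6233 b -0.0813  res 0.0016 N 638
  brass along [-0.1542 -0.1523 -0.1504 -0.1228] 118
side bush yr 0.1262 a 0.6322 b 0.0037  res 0.0030 N 118
wrist shaft yr -0.1427 a 0.4872 b -0.0893 z 0.1134 dz 0.0019 res 0.0018 N 7032
  tip along [0.1191 0.1191 0.1193 0.1193 0.1198 0.12  ] behind [-0.0591 -0.0584 -0.0573]
```

```bash
python3 - <<'E'
from m import *
s=pickle.load(open("scene.pkl","rb"));W=cloud(s)
for k,b in dict(ball=(232,225,290,290),tub=(210,195,243,228),jara=(192,157,217,192),jarb=(188,130,213,160),red=(375,157,412,228)).items():
    w=W[b[1]:b[3],b[0]:b[2]].reshape(-1,3); w=w[w[:,2]>.03]; print(k,np.percentile(w,[3,97],axis=0).round(3).tolist())
E
python3 d.py 0.652 -0.088 0.109 1.651
```

```text
ball [[0.745, 0.054, 0.068], [0.872, 0.168, 0.151]]
tub [[0.742, -0.141, 0.032], [0.829, -0.051, 0.067]]
jara [[0.742, -0.256, 0.034], [0.799, -0.201, 0.108]]
jarb [[0.697, -0.353, 0.042], [0.759, -0.246, 0.108]]
red [[0.322, 0.082, 0.037], [0.473, 0.256, 0.092]]
grasp [ 0.4914 -0.2214  0.1138] rpy [-3.1401e+00 -9.0000e-04  1.6580e+00] t 5.25 F [ 0.3 -0.5 -3.4] w 0.0156 shift mm [118.9 171.6   4.6] yaw 0.006980866082653581
```

```bash
python3 -m crank '[{"x":0,"y":0,"z":-20,"yaw":0.007},{"x":0,"y":0,"z":-20,"yaw":0},{"x":4,"y":12,"z":0,"yaw":0},{"x":12,"y":20,"z":0,"yaw":0},{"x":18,"y":26,"z":0,"yaw":0},{"x":18,"y":26,"z":0,"yaw":0},{"x":18,"y":26,"z":0,"yaw":0},{"x":18,"y":26,"z":0,"yaw":0},{"x":15,"y":18,"z":0,"yaw":0},{"x":10,"y":12,"z":5,"yaw":0},{"x":5,"y":6,"z":10,"yaw":0},{"x":0,"y":0,"z":15,"yaw":0},{"x":0,"y":0,"z":10,"yaw":0},{"x":0,"y":0,"z":4,"yaw":0},{"x":0,"y":0,"z":0,"yaw":0}]'
cat > look.py <<'E'
import sys
from fit import *
t=sys.argv[1]
for n in("wrist","side","scene"):
    s=snapshot(n);save(s,n+t);pickle.dump(s,open(n+t+".pkl","wb"))
st=sense(); M=R.from_euler("xyz",st["eef_rot"]).as_matrix(); g=st["tool_pos"]+M[:,2]*.147
print(g.round(4)); run(t,g)
a=cv2.imread(f"pics/side{t}.png")[100:300,240:440]; b=cv2.imread(f"pics/scene{t}.png")[130:330,220:420]
cv2.imwrite(f"pics/c{t}.png",np.hstack([cv2.resize(x,(400,400),interpolation=cv2.INTER_CUBIC) for x in(a,b)]))
E
python3 look.py 4; python3 d.py 0.652 -0.088 0.109 1.651
```

```text
time_s: 6.75
tool_pos: [0.6531, -0.0915, 0.2566]
eef_rot: [-3.139, 0.0, 1.649]
ft_force: [0.7, -0.2, -3.0]
gripper_width: 0.016
grasp_force: 49.7
[ 0.6543 -0.091   0.1113]
scene shaft yr 0.0045 a 0.6512 b -0.1017 z 0.1072 dz 0.0162 res 0.0022 N 251
  tip along [0.2327 0.2327 0.233  0.235  0.2351 0.2355] behind [-0.2697 -0.2687 -0.2671]
scene roll yr 0.2713 a 0.6257 b -0.0785 z 0.0982 dz 0.0009 res 0.0011 N 2305
scene roll fixz yr 0.2713 a 0.6257 b -0.0783  res 0.0011 N 2305
  brass along [-0.1492 -0.148  -0.1462 -0.1301] 130
scene bush yr 0.1279 a 0.6359 b -0.2871  res 0.0021 N 130
  tip along [0.2391 0.2391 0.2392 0.2393 0.2394 0.2398] behind [-0.2774 -0.2765 -0.2757]
side roll yr 0.2602 a 0.6233 b -0.0819 z 0.0983 dz 0.0002 res 0.0017 N 639
side roll fixz yr 0.2602 a 0.6232 b -0.0819  res 0.0017 N 639
  brass along [-0.1547 -0.1526 -0.1505 -0.1225] 121
side bush yr 0.1227 a 0.6315 b -0.0077  res 0.0031 N 121
wrist shaft yr -0.0119 a 0.6475 b -0.0836 z 0.1071 dz 0.0053 res 0.0017 N 6847
  tip along [0.1179 0.1179 0.118  0.118  0.1181 0.1185] behind [-0.0584 -0.0579 -0.057 ]
grasp [ 0.6543 -0.091   0.1113] rpy [3.1405e+00 3.0000e-04 1.6501e+00] t 6.9 F [-0.3  0.4 -3.8] w 0.0163 shift mm [ 3.1 -2.1  2.3] yaw -0.0009291720642092827
```

View pics/c4.png

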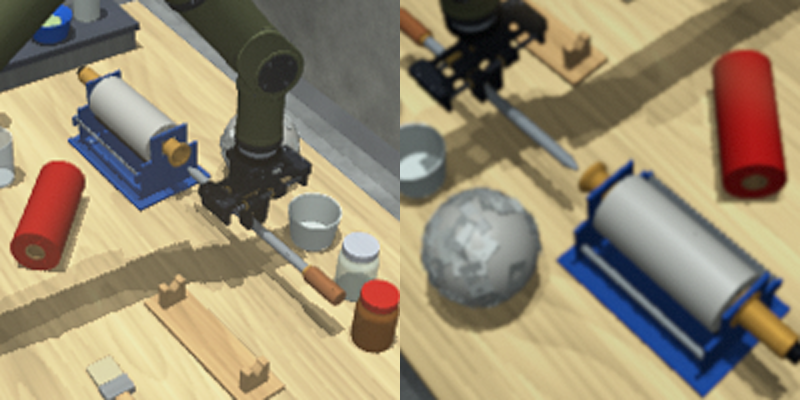

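The crops show the spindle in line with the near bush in both views: side, nose (190,172) to bush (177,152); scene, nose (577,165) to bush (593,177). I'll correct by about 2 mm and enter.

```bash
python3 -m crank '[{"x":4,"y":-1.5,"z":2.5,"yaw":0},{"x":8,"y":0,"z":0,"yaw":0},{"x":8,"y":0,"z":0,"yaw":0},{"x":5,"y":0,"z":0,"yaw":0},{"x":4,"y":0,"z":0,"yaw":0},{"x":0,"y":0,"z":0,"yaw":0}]'
python3 -m crank '[{"x":4,"y":0,"z":0,"yaw":0},{"x":4,"y":0,"z":0,"yaw":0},{"x":0,"y":0,"z":0,"yaw":0}]'
python3 d.py 0.652 -0.088 0.109 1.651
```

```text
time_s: 7.5
tool_pos: [0.6503, -0.0605, 0.2553]
eef_rot: [3.141, -0.001, 1.652]
ft_force: [0.6, -0.5, -2.0]
gripper_width: 0.0157
grasp_force: 49.8
time_s: 7.8
tool_pos: [0.6497, -0.0532, 0.2553]
eef_rot: [3.141, -0.0, 1.651]
ft_force: [0.3, -1.5, -2.8]
gripper_width: 0.016
grasp_force: 49.8
grasp [ 0.6497 -0.0532  0.1083] rpy [ 3.1413e+00 -3.0000e-04  1.6509e+00] t 7.8 F [ 0.3 -1.5 -2.8] w 0.016 shift mm [-34.9  -0.5  -0.7] yaw -8.375996251075435e-05
```

```bash
python3 -m crank '[{"x":4,"y":0,"z":0,"yaw":0},{"x":4,"y":0,"z":0,"yaw":0},{"x":0,"y":0,"z":0,"yaw":0}]' | grep -E "pos|force"
python3 -m crank '[{"x":4,"y":0,"z":0,"yaw":0},{"x":4,"y":0,"z":0,"yaw":0},{"x":0,"y":0,"z":0,"yaw":0}]'| grep -E "pos|rot|force"
python3 -c "
from station import *; print(sense()['ft_torque'])"
```

```text
tool_pos: [0.6491, -0.0445, 0.2553]
ft_force: [1.0, -0.0, -1.3]
grasp_force: 49.8
tool_pos: [0.6484, -0.0365, 0.2553]
eef_rot: [3.141, -0.001, 1.652]
ft_force: [0.4, -0.4, -1.9]
grasp_force: 50.0
[ 0.17608614 -0.00827238 -0.02477921]
```

```bash
python3 -m crank '[{"x":4,"y":0,"z":0,"yaw":0},{"x":4,"y":0,"z":0,"yaw":0},{"x":4,"y":0,"z":0,"yaw":0},{"x":0,"y":0,"z":0,"yaw":0}]' | grep -E "pos|force"
python3 -m crank '[{"x":4,"y":0,"z":0,"yaw":0},{"x":4,"y":0,"z":0,"yaw":0},{"x":4,"y":0,"z":0,"yaw":0},{"x":0,"y":0,"z":0,"yaw":0}]'| grep -E "pos|rot|force"
python3 -m crank '[{"x":4,"y":0,"z":0,"yaw":0},{"x":4,"y":0,"z":0,"yaw":0},{"x":4,"y":0,"z":0,"yaw":0},{"x":0,"y":0,"z":0,"yaw":0}]'| grep -E "pos|rot|force"
```

```text
tool_pos: [0.6474, -0.0244, 0.2552]
ft_force: [0.8, 0.5, -1.2]
grasp_force: 50.0
tool_pos: [0.6464, -0.0126, 0.2552]
eef_rot: [3.141, -0.001, 1.652]
ft_force: [1.0, 0.3, -0.2]
grasp_force: 50.0
tool_pos: [0.6456, -0.0042, 0.2555]
eef_rot: [3.141, 0.004, 1.649]
ft_force: [1.1, -6.4, -0.5]
grasp_force: 50.0
```

```bash
python3 -m crank '[{"x":3,"y":0,"z":0,"yaw":0},{"x":0,"y":0,"z":0,"yaw":0}]' | grep -E "pos|rot|ft_force"
python3 -m crank '[{"x":3,"y":0,"z":0,"yaw":0},{"x":0,"y":0,"z":0,"yaw":0}]' | grep -E "pos|rot|ft_force"
python3 look.py 5
```

```text
tool_pos: [0.6454, -0.003, 0.2556]
eef_rot: [3.141, 0.007, 1.648]
ft_force: [0.8, -9.3, -0.4]
tool_pos: [0.6452, -0.0017, 0.2557]
eef_rot: [3.141, 0.009, 1.647]
ft_force: [0.8, -11.8, 0.5]
[ 0.6455 -0.003   0.1088]
scene shaft yr 0.0731 a 0.6458 b -0.1053 z 0.1116 dz 0.1189 res 0.0025 N 190
  tip along [0.1623 0.1628 0.1628 0.1634 0.1637 0.1637] behind [-0.2097 -0.2093 -0.2088]
scene roll yr 0.2712 a 0.6257 b -0.0821 z 0.0992 dz -0.0104 res 0.0011 N 2325
scene roll fixz yr 0.2712 a 0.6261 b -0.0855  res 0.0013 N 2325
  brass along [-0.1494 -0.1482 -0.1454 -0.1297] 130
scene bush yr 0.1278 a 0.6366 b -0.1950  res 0.0022 N 130
  tip along [0.1583 0.1586 0.159  0.1592 0.1599 0.1647] behind [-0.2126 -0.2102 -0.2094]
side roll yr 0.2594 a 0.6234 b -0.0882 z 0.0994 dz -0.0070 res 0.0015 N 627
side roll fixz yr 0.2594 a 0.6227 b -0.0845  res 0.0016 N 627
  brass along [-0.1523 -0.1518 -0.1495 -0.1195] 68
side bush yr 0.1313 a 0.6326 b 0.1470  res 0.0027 N 68
wrist shaft yr 0.0760 a 0.6410 b -0.0721 z 0.1138 dz 0.1042 res 0.0018 N 7567
  tip along [0.1145 0.1146 0.1146 0.1149 0.115  0.1198] behind [-0.0641 -0.0632 -0.0628]
```

View pics/c5.png

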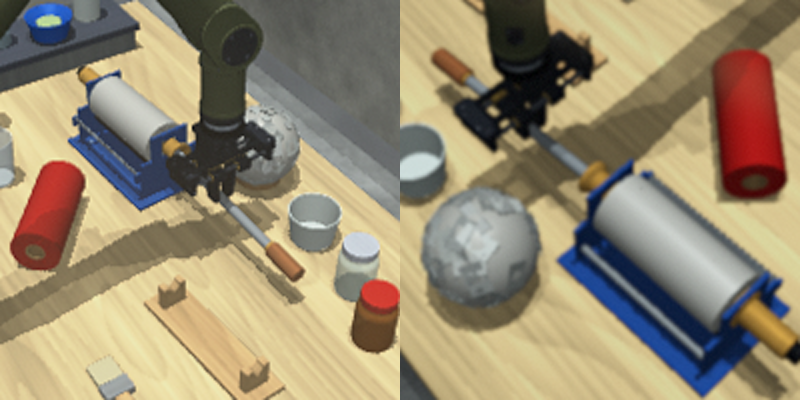

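Run:
```python
from fit import *
g=np.array([.6455,-.003,.1088]);u=np.array([-.08,.9968,0])
for n in("wrist","scene"):
  s=pickle.load(open(n+"5.pkl","rb")); W,h=masks(s)
  v=W-g;a=v@u; l=v@np.array([.9968,.08,0])
  for k in np.arange(-.2,.12,.02):
    m=(abs(a-k)<.005)&(abs(l)<.02)&(W[...,2]>.07)&(W[...,2]<.15)&(h[...,1]<90)
    if m.sum()>5: print(n,round(k,2),m.sum(),np.percentile(W[m][:,2],[5,50,95]).round(4))
print(sense()["ft_torque"])
```

```text
wrist -0.06 147 [0.0858 0.0906 0.093 ]
wrist -0.04 354 [0.0893 0.0936 0.0952]
wrist -0.02 14 [0.0898 0.0922 0.0938]
wrist -0.0 791 [0.0949 0.0987 0.1483]
wrist 0.02 583 [0.0946 0.0996 0.1015]
wrist 0.04 674 [0.0968 0.1018 0.1036]
wrist 0.06 787 [0.099  0.1038 0.1058]
wrist 0.08 958 [0.101  0.106  0.1079]
wrist 0.1 1149 [0.1032 0.1081 0.11  ]
scene -0.12 17 [0.0758 0.0828 0.0884]
scene -0.1 13 [0.0818 0.0855 0.0915]
scene -0.0 24 [0.0926 0.1114 0.1434]
scene 0.02 23 [0.0925 0.0988 0.1026]
scene 0.04 22 [0.0929 0.0999 0.1028]
scene 0.06 22 [0.0955 0.103  0.107 ]
scene 0.08 22 [0.0985 0.1046 0.1077]
scene 0.1 23 [0.0991 0.1068 0.11  ]
[-2.40993196 -0.1499236  -0.00799117]
```

View pics/wrist5.png

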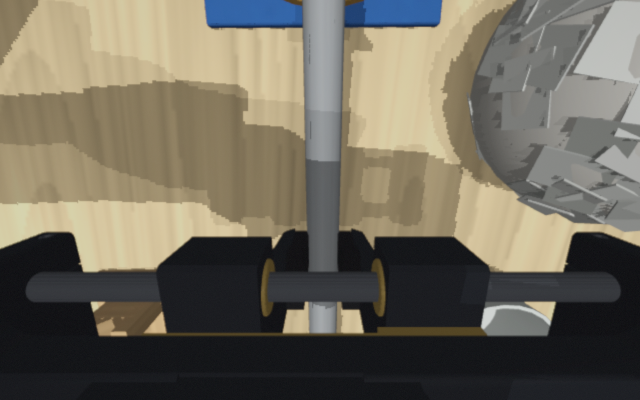

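The wrist view shows the shaft running from the pads (322,300) up into the bush at (322,0), still centred, but depth says it is pitched nose-up about 0.1 rad and sits low in the pads. I'll check whether it slid down.

Run:
```python
from fit import *
u=np.array([-.08,.9968,0])
for n,g in(("wrist3",[.4931,-.2222,.1163]),("wrist4",[.6543,-.091,.1113]),("wrist5",[.6455,-.003,.1088])):
  g=np.array(g)
  s=pickle.load(open(n+".pkl","rb")); W,h=masks(s)
  v=W-g;a=v@u; l=v@np.array([.9968,.08,0]); M,t=cam(s); C=-M.T@t
  out=[]
  for k in (-.06,-.04,.02,.04,.06,.08,.1):
    m=(abs(a-k)<.004)&(abs(l)<.004)&(W[...,2]>.07)&(W[...,2]<.15)&(h[...,1]<90)
    out.append((k,round(float(np.median(v[m][:,2])),4)))
  print(n,(C-g).round(3),out)
```

```text
wrist3 [-0.005  0.065  0.127] [(-0.06, nan), (-0.04, -0.0106), (0.02, -0.0103), (0.04, -0.01), (0.06, -0.01), (0.08, -0.01), (0.1, -0.0097)]
wrist4 [-0.005  0.064  0.126] [(-0.06, nan), (-0.04, -0.0124), (0.02, -0.0119), (0.04, -0.0117), (0.06, -0.0115), (0.08, -0.0113), (0.1, -0.0111)]
wrist5 [-0.004  0.066  0.127] [(-0.06, -0.0166), (-0.04, -0.0147), (0.02, -0.0083), (0.04, -0.0063), (0.06, -0.0041), (0.08, -0.0021), (0.1, 0.0001)]
  return _methods._mean(a, axis=axis, dtype=dtype,
  ret = ret.dtype.type(ret / rcount)
```

The shaft has sat at the fingertips since the pick-up, because the lift began before the pads had closed. I'll unload the push, open slightly, lower 18 mm so the pads centre on it, and grip again.

```bash
python3 -m crank '[{"x":-4,"y":0,"z":0,"yaw":0},{"x":-3,"y":0,"z":0,"yaw":0},{"x":0,"y":0,"z":0,"yaw":0}]' | grep -E "pos|rot|ft_force"
python3 -m crank '[{"x":0,"y":0,"z":0,"yaw":0},{"x":0,"y":0,"z":9,"yaw":0},{"x":0,"y":0,"z":9,"yaw":0},{"x":0,"y":0,"z":0,"yaw":0}]' 0.35 50
python3 -m crank '[{"x":0,"y":0,"z":0,"yaw":0},{"x":0,"y":0,"z":0,"yaw":0},{"x":0,"y":0,"z":0,"yaw":0},{"x":0,"y":0,"z":0,"yaw":0},{"x":0,"y":0,"z":0,"yaw":0},{"x":0,"y":0,"z":0,"yaw":0}]' 0 50
cat > prof.py <<'E'
import sys
from fit import *
s=snapshot("wrist");pickle.dump(s,open("w.pkl","wb"));save(s,"w"+sys.argv[1])
st=sense(); M=R.from_euler("xyz",st["eef_rot"]).as_matrix(); g=st["tool_pos"]+M[:,2]*.147
u=np.array([-.08,.9968,0]);W,h=masks(s);v=W-g;a=v@u;l=v@np.array([.9968,.08,0])
print("g",g.round(4),"axis z abs (along,z):",end="")
for k in (-.06,-.04,.02,.04,.06,.08,.1):
    m=(abs(a-k)<.004)&(abs(l)<.004)&(abs(v[...,2])<.05)&(h[...,1]<90)
    if m.sum()>5: print((k,round(float(np.median(W[m][:,2])-.009),4)),end="")
print(st["ft_force"].round(1),st["ft_torque"].round(2))
E
python3 prof.py 6
```

```text
tool_pos: [0.6457, -0.0033, 0.2555]
eef_rot: [3.141, 0.001, 1.65]
ft_force: [0.5, -4.0, 0.9]
time_s: 10.85
tool_pos: [0.6446, -0.0017, 0.2352]
eef_rot: [-3.138, -0.001, 1.652]
ft_force: [-0.7, -0.1, -0.1]
gripper_width: 0.031
grasp_force: 0.0
time_s: 11.45
tool_pos: [0.6456, -0.0026, 0.2373]
eef_rot: [3.141, -0.0, 1.651]
ft_force: [-0.1, 0.5, -0.6]
gripper_width: 0.0165
grasp_force: 49.9
g [ 0.6457 -0.0026  0.0903] axis z abs (along,z):(-0.04, 0.0849)(0.02, 0.0913)(0.04, 0.0935)(0.06, 0.0955)(0.08, 0.0977)(0.1, 0.0997)[-0.5  1.3 -1. ] [ 0.11 -0.05 -0.03]
```

```bash
python3 -m crank '[{"x":0,"y":0,"z":-2,"yaw":0},{"x":0,"y":0,"z":-3,"yaw":0},{"x":0,"y":0,"z":-3,"yaw":0},{"x":0,"y":0,"z":0,"yaw":0}]' 0 20 | grep -E "pos|rot|force"
python3 -m crank '[{"x":0,"y":0,"z":-3,"yaw":0},{"x":0,"y":0,"z":-3,"yaw":0},{"x":0,"y":0,"z":-2,"yaw":0},{"x":0,"y":0,"z":0,"yaw":0}]' | grep -E "pos|rot|force"
python3 prof.py 7
```

```text
tool_pos: [0.6454, -0.0036, 0.2454]
eef_rot: [-3.141, 0.001, 1.65]
ft_force: [0.2, -1.5, -3.9]
grasp_force: 20.0
tool_pos: [0.6456, -0.0027, 0.2536]
eef_rot: [3.141, -0.0, 1.651]
ft_force: [0.1, -1.8, -4.1]
grasp_force: 20.0
g [ 0.6456 -0.0027  0.1064] axis z abs (along,z):(-0.04, 0.1049)(0.02, 0.1051)(0.04, 0.105)(0.06, 0.1049)(0.08, 0.1049)(0.1, 0.1048)[-0.5 -1.3 -5.3] [-0.52  0.04  0.04]
```

```bash
python3 -m crank '[{"x":0,"y":0,"z":0,"yaw":0},{"x":4,"y":0,"z":0,"yaw":0},{"x":4,"y":0,"z":0,"yaw":0},{"x":0,"y":0,"z":0,"yaw":0}]' 0 50| grep -E "pos|rot|force"
python3 -m crank '[{"x":4,"y":0,"z":0,"yaw":0},{"x":4,"y":0,"z":0,"yaw":0},{"x":4,"y":0,"z":0,"yaw":0},{"x":0,"y":0,"z":0,"yaw":0}]' | grep -E "pos|rot|force"
python3 prof.py 8
```

```text
tool_pos: [0.6448, 0.0069, 0.253]
eef_rot: [-3.141, -0.002, 1.652]
ft_force: [0.6, 0.2, -6.3]
grasp_force: 49.9
tool_pos: [0.6439, 0.0185, 0.2531]
eef_rot: [-3.141, -0.001, 1.652]
ft_force: [-0.2, 1.0, -4.7]
grasp_force: 49.9
g [0.6439 0.0186 0.1062] axis z abs (along,z):(-0.04, 0.1046)(0.02, 0.1045)(0.04, 0.1043)(0.06, 0.1042)(0.08, 0.1039)(0.1, 0.1038)[-0.4  0.3 -5.6] [-0.03  0.01 -0.02]
```

```bash
python3 -m crank '[{"x":5,"y":0,"z":0,"yaw":0},{"x":5,"y":0,"z":0,"yaw":0},{"x":5,"y":0,"z":0,"yaw":0},{"x":5,"y":0,"z":0,"yaw":0},{"x":5,"y":0,"z":0,"yaw":0},{"x":0,"y":0,"z":0,"yaw":0}]' | grep -E "pos|rot|force"
python3 -m crank '[{"x":5,"y":0,"z":0,"yaw":0},{"x":5,"y":0,"z":0,"yaw":0},{"x":5,"y":0,"z":0,"yaw":0},{"x":5,"y":0,"z":0,"yaw":0},{"x":5,"y":0,"z":0,"yaw":0},{"x":0,"y":0,"z":0,"yaw":0}]' | grep -E "pos|rot|force"
python3 -m crank '[{"x":5,"y":0,"z":0,"yaw":0},{"x":5,"y":0,"z":0,"yaw":0},{"x":5,"y":0,"z":0,"yaw":0},{"x":5,"y":0,"z":0,"yaw":0},{"x":5,"y":0,"z":0,"yaw":0},{"x":0,"y":0,"z":0,"yaw":0}]' | grep -E "pos|rot|force"
python3 prof.py 9
```

```text
tool_pos: [0.6418, 0.0437, 0.2531]
eef_rot: [-3.142, -0.001, 1.652]
ft_force: [0.3, 1.5, -5.2]
grasp_force: 49.9
tool_pos: [0.6398, 0.0685, 0.2531]
eef_rot: [-3.141, -0.001, 1.652]
ft_force: [0.5, 1.1, -6.3]
grasp_force: 49.9
tool_pos: [0.6378, 0.0935, 0.2531]
eef_rot: [-3.141, -0.001, 1.652]
ft_force: [0.0, 1.0, -6.1]
grasp_force: 50.0
g [0.6377 0.0936 0.1061] axis z abs (along,z):(-0.04, 0.1046)(0.02, 0.1049)(0.06, 0.1295)(0.08, 0.136)(0.1, 0.1357)[-0.9  1.5 -6.2] [-0.03  0.02 -0.03]
```

```bash
python3 -m crank '[{"x":0,"y":0,"z":0,"yaw":0},{"x":0,"y":0,"z":0,"yaw":0},{"x":0,"y":0,"z":0,"yaw":0},{"x":0,"y":0,"z":0,"yaw":0},{"x":0,"y":0,"z":0,"yaw":0},{"x":0,"y":0,"z":0,"yaw":0},{"x":0,"y":0,"z":0,"yaw":0},{"x":0,"y":0,"z":0,"yaw":0}]' 1
python3 -m crank '[{"x":-10,"y":0,"z":0,"yaw":0},{"x":-20,"y":0,"z":0,"yaw":0},{"x":-25,"y":0,"z":0,"yaw":0},{"x":-25,"y":0,"z":0,"yaw":0},{"x":-25,"y":0,"z":0,"yaw":0},{"x":-25,"y":0,"z":0,"yaw":0},{"x":-25,"y":0,"z":0,"yaw":0},{"x":-10,"y":0,"z":0,"yaw":0},{"x":-5,"y":0,"z":0,"yaw":0},{"x":0,"y":0,"z":0,"yaw":0}]'|grep -E "time|pos|force"
python3 prof.py 10; python3 look.py 10 | grep -E "roll|brass"
```

```text
time_s: 15.85
tool_pos: [0.6379, 0.0919, 0.2532]
eef_rot: [3.142, -0.0, 1.651]
ft_force: [-0.0, 1.2, -0.7]
gripper_width: 0.0784
grasp_force: 0.0
time_s: 16.85
tool_pos: [0.6515, -0.0775, 0.2531]
ft_force: [0.3, 0.6, 0.0]
grasp_force: 0.0
g [ 0.6515 -0.0762  0.1061] axis z abs (along,z):(0.04, 0.1048)(0.06, 0.1047)(0.08, 0.1044)(0.1, 0.1043)[ 0.8  1.2 -0.3] [-0.08  0.06  0.07]
scene roll yr 0.2712 a 0.6261 b -0.0845 z 0.0988 dz -0.0079 res 0.0011 N 2335
scene roll fixz yr 0.2712 a 0.6263 b -0.0869  res 0.0012 N 2335
  brass along [-0.1479 -0.1472 -0.145  -0.1301] 124
side roll yr 0.2594 a 0.6241 b -0.0891 z 0.0986 dz -0.0081 res 0.0015 N 642
side roll fixz yr 0.2594 a 0.6238 b -0.0856  res 0.0016 N 642
  brass along [-0.1548 -0.1528 -0.1503 -0.1196] 84
```

View pics/c10.png

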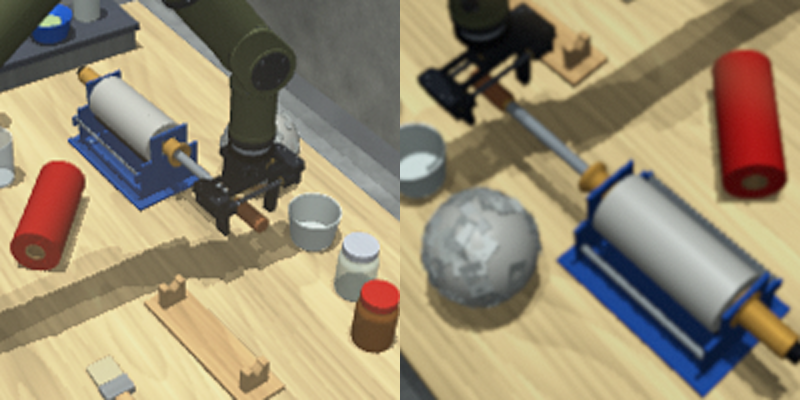

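The crops show the spindle standing partway in the bush, level, with the gripper open around the wooden handle (side (255,215), scene (495,92)). Nothing else has been disturbed. I'll grip the handle.

```bash
python3 -m crank '[{"x":-2,"y":0,"z":1,"yaw":0},{"x":0,"y":0,"z":0,"yaw":0},{"x":0,"y":0,"z":0,"yaw":0},{"x":0,"y":0,"z":0,"yaw":0},{"x":0,"y":0,"z":0,"yaw":0},{"x":0,"y":0,"z":0,"yaw":0},{"x":0,"y":0,"z":0,"yaw":0},{"x":0,"y":0,"z":0,"yaw":0},{"x":0,"y":0,"z":0,"yaw":0},{"x":0,"y":0,"z":0,"yaw":0}]' 0 30
python3 -m crank '[{"x":3,"y":0,"z":0,"yaw":0},{"x":4,"y":0,"z":0,"yaw":0},{"x":4,"y":0,"z":0,"yaw":0},{"x":4,"y":0,"z":0,"yaw":0},{"x":0,"y":0,"z":0,"yaw":0}]' | grep -E "pos|rot|force"
python3 prof.py 11
```

```text
time_s: 18.05
tool_pos: [0.6517, -0.0795, 0.2522]
eef_rot: [3.142, -0.0, 1.651]
ft_force: [-0.2, 0.8, 0.5]
gripper_width: 0.0286
grasp_force: 29.6
tool_pos: [0.6505, -0.0658, 0.2523]
eef_rot: [3.141, 0.002, 1.65]
ft_force: [0.2, -3.8, -0.3]
grasp_force: 29.6
g [ 0.6505 -0.0661  0.1053] axis z abs (along,z):(0.04, 0.1049)(0.06, 0.1047)(0.08, 0.1045)(0.1, 0.1044)[ 0.7 -3.9  0.4] [-0.89  0.02 -0.04]
```

```bash
python3 -m crank '[{"x":5,"y":0,"z":0,"yaw":0},{"x":5,"y":0,"z":0,"yaw":0},{"x":5,"y":0,"z":0,"yaw":0},{"x":5,"y":0,"z":0,"yaw":0},{"x":5,"y":0,"z":0,"yaw":0},{"x":0,"y":0,"z":0,"yaw":0}]' | grep -E "pos|rot|ft_force"
python3 -m crank '[{"x":5,"y":0,"z":0,"yaw":0},{"x":5,"y":0,"z":0,"yaw":0},{"x":5,"y":0,"z":0,"yaw":0},{"x":5,"y":0,"z":0,"yaw":0},{"x":5,"y":0,"z":0,"yaw":0},{"x":0,"y":0,"z":0,"yaw":0}]' | grep -E "pos|rot|ft_force"
python3 prof.py 12
```

```text
tool_pos: [0.6485, -0.0388, 0.2522]
eef_rot: [3.141, -0.001, 1.652]
ft_force: [0.4, -3.0, -1.2]
tool_pos: [0.6465, -0.0132, 0.2522]
eef_rot: [3.142, -0.001, 1.652]
ft_force: [0.8, -2.2, 0.7]
g [ 0.6465 -0.013   0.1052] axis z abs (along,z):(0.04, 0.1047)(0.06, 0.1045)(0.08, 0.1043)(0.1, 0.104)[ 0.9 -0.7 -0.1] [-0.36 -0.07 -0.09]
```

```bash
python3 -m crank '[{"x":4,"y":0,"z":0,"yaw":0},{"x":4,"y":0,"z":0,"yaw":0},{"x":4,"y":0,"z":0,"yaw":0},{"x":4,"y":0,"z":0,"yaw":0},{"x":4,"y":0,"z":0,"yaw":0},{"x":0,"y":0,"z":0,"yaw":0}]' | grep -E "pos|rot|ft_force"
python3 -m crank '[{"x":3,"y":0,"z":0,"yaw":0},{"x":3,"y":0,"z":0,"yaw":0},{"x":3,"y":0,"z":0,"yaw":0},{"x":0,"y":0,"z":0,"yaw":0}]' | grep -E "pos|rot|ft_force"
python3 -m crank '[{"x":3,"y":0,"z":0,"yaw":0},{"x":3,"y":0,"z":0,"yaw":0},{"x":0,"y":0,"z":0,"yaw":0}]' | grep -E "pos|rot|ft_force"
python3 prof.py 13
```

```text
tool_pos: [0.6449, 0.0056, 0.2523]
eef_rot: [3.141, -0.0, 1.651]
ft_force: [0.7, -3.8, 0.6]
tool_pos: [0.6442, 0.0142, 0.2523]
eef_rot: [3.141, 0.0, 1.651]
ft_force: [0.5, -3.9, 0.7]
tool_pos: [0.6437, 0.0202, 0.2523]
eef_rot: [3.141, 0.0, 1.651]
ft_force: [0.8, -4.4, 0.7]
g [0.6437 0.0201 0.1052] axis z abs (along,z):(0.04, 0.1046)(0.06, 0.1044)(0.08, 0.1041)(0.1, 0.1038)[ 0.9 -4.1  1.3] [-0.96 -0.08 -0.07]
```

```bash
python3 -m crank '[{"x":2,"y":0,"z":0,"yaw":0},{"x":2,"y":0,"z":0,"yaw":0},{"x":0,"y":0,"z":0,"yaw":0}]' | grep -E "pos|ft_force"
python3 -m crank '[{"x":2,"y":0,"z":0,"yaw":0},{"x":0,"y":0,"z":0,"yaw":0}]' | grep -E "pos|ft_force"
python3 -m crank '[{"x":2,"y":0,"z":0,"yaw":0},{"x":0,"y":0,"z":0,"yaw":0}]' | grep -E "pos|ft_force"
python3 -c "
from station import *; s=sense();print(s['ft_force'],s['tool_pos'],s['gripper_width'])"
```

```text
tool_pos: [0.6434, 0.0239, 0.2523]
ft_force: [1.8, -4.4, 1.0]
tool_pos: [0.6433, 0.0259, 0.2523]
ft_force: [0.7, -4.2, 1.4]
tool_pos: [0.6431, 0.0279, 0.2523]
ft_force: [1.2, -4.9, 1.1]
[ 1.18900076 -4.91540727  1.11434265] [0.64308946 0.02794733 0.25228175] 0.028827482528892008
```

Depth is now about 270 mm and the spindle is sliding evenly.

```bash
python3 -m crank '[{"x":2,"y":0,"z":0,"yaw":0},{"x":0,"y":0,"z":0,"yaw":0}]' | grep -E "pos|ft_force"
python3 -m crank '[{"x":2,"y":0,"z":0,"yaw":0},{"x":0,"y":0,"z":0,"yaw":0}]' | grep -E "pos|ft_force"
python3 -m crank '[{"x":2,"y":0,"z":0,"yaw":0},{"x":0,"y":0,"z":0,"yaw":0}]' | grep -E "pos|ft_force"
python3 -m crank '[{"x":2,"y":0,"z":0,"yaw":0},{"x":0,"y":0,"z":0,"yaw":0}]' | grep -E "pos|ft_force"
```

```text
tool_pos: [0.643, 0.0299, 0.2523]
ft_force: [1.1, -4.3, 1.8]
tool_pos: [0.6428, 0.0319, 0.2523]
ft_force: [1.3, -4.4, 1.5]
tool_pos: [0.6426, 0.0339, 0.2523]
ft_force: [1.5, -4.6, 0.3]
tool_pos: [0.6425, 0.0359, 0.2523]
ft_force: [0.9, -4.9, 1.0]
```

```bash
python3 -m crank '[{"x":2,"y":0,"z":0,"yaw":0},{"x":0,"y":0,"z":0,"yaw":0}]' | grep -E "pos|ft_force"
python3 -m crank '[{"x":2,"y":0,"z":0,"yaw":0},{"x":0,"y":0,"z":0,"yaw":0}]' | grep -E "pos|ft_force"
python3 -m crank '[{"x":2,"y":0,"z":0,"yaw":0},{"x":0,"y":0,"z":0,"yaw":0}]' | grep -E "pos|ft_force"
python3 -m crank '[{"x":2,"y":0,"z":0,"yaw":0},{"x":0,"y":0,"z":0,"yaw":0}]' | grep -E "pos|ft_force"
```

```text
tool_pos: [0.6423, 0.0379, 0.2523]
ft_force: [1.5, -5.2, 0.7]
tool_pos: [0.6422, 0.0391, 0.2523]
ft_force: [0.9, -6.8, 0.2]
tool_pos: [0.642, 0.0403, 0.2522]
ft_force: [1.8, -7.4, 0.6]
tool_pos: [0.6418, 0.0418, 0.252]
ft_force: [2.2, -8.8, -1.4]
```

```bash
python3 prof.py 14; python3 look.py 14 | grep -E "roll |brass"
python3 - <<'E'
import cv2,numpy as np
a=[cv2.imread(f"pics/w{k}.png")[150:345,220:430] for k in(12,14)]
cv2.imwrite("pics/hh.png",np.hstack([cv2.resize(x,None,fx=1.8,fy=1.8) for x in a]))
for k in (11,12,13,14):
    im=cv2.imread(f"pics/w{k}.png"); print(k,im[180:340:10,322].tolist())
E
```

```text
g [0.6418 0.0414 0.105 ] axis z abs (along,z):(0.04, 0.1044)(0.06, 0.1041)(0.08, 0.1039)[ 1.8 -8.2 -0.2] [-1.73 -0.24 -0.05]
scene roll yr 0.2714 a 0.6259 b -0.0810 z 0.0987 dz -0.0079 res 0.0011 N 2321
scene roll fixz yr 0.2714 a 0.6262 b -0.0835  res 0.0012 N 2321
  brass along [-0.1499 -0.1487 -0.1466 -0.1304] 137
side roll yr 0.2587 a 0.6238 b -0.0882 z 0.0988 dz -0.0069 res 0.0015 N 631
side roll fixz yr 0.2587 a 0.6235 b -0.0853  res 0.0016 N 631
  brass along [-0.1262 -0.126  -0.1252 -0.1179] 8
11 [[106, 104, 102], [105, 104, 100], [50, 96, 122], [40, 62, 92], [48, 74, 111], [48, 75, 111], [49, 75, 111], [49, 75, 111], [48, 74, 110], [48, 73, 108], [59, 55, 54], [65, 60, 57], [63, 58, 57], [48, 75, 111], [47, 74, 111], [49, 77, 113]]
12 [[106, 104, 102], [107, 104, 102], [50, 97, 122], [40, 62, 93], [48, 75, 112], [48, 75, 111], [48, 75, 112], [47, 74, 110], [48, 75, 111], [47, 73, 108], [61, 56, 55], [65, 62, 58], [62, 58, 57], [48, 74, 110], [48, 74, 110], [49, 76, 112]]
13 [[107, 105, 103], [108, 106, 103], [51, 98, 124], [40, 62, 94], [48, 75, 112], [48, 76, 113], [51, 77, 113], [49, 75, 112], [49, 76, 112], [49, 75, 110], [61, 57, 56], [66, 62, 60], [63, 59, 58], [48, 74, 111], [49, 75, 112], [50, 77, 114]]
14 [[112, 111, 108], [112, 111, 108], [54, 102, 129], [43, 66, 98], [53, 81, 119], [52, 80, 118], [52, 80, 118], [53, 80, 118], [52, 80, 117], [52, 78, 115], [65, 61, 59], [69, 65, 62], [67, 62, 61], [51, 79, 116], [52, 79, 117], [58, 90, 131]]
```

View pics/hh.png

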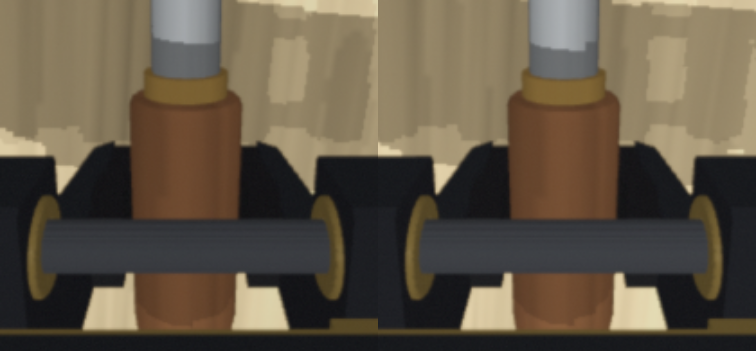

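No slip: the collar sits at the same place ahead of the pads in both crops, (186,85) and (563,85). The growing resistance fits the taper meeting the far bush a little low, as the shaft slopes nose-down about 0.012 rad. I'll lower the handle slightly to raise the nose, then push on.

```bash
python3 -m crank '[{"x":0,"y":0,"z":0.8,"yaw":0},{"x":0,"y":0,"z":0.7,"yaw":0},{"x":0,"y":0,"z":0,"yaw":0}]' | grep -E "pos|ft_force"
python3 -m crank '[{"x":1,"y":0,"z":0,"yaw":0},{"x":0,"y":0,"z":0,"yaw":0}]' | grep -E "pos|ft_force"
python3 prof.py 15
```

```text
tool_pos: [0.6419, 0.0421, 0.2514]
ft_force: [0.9, -7.7, 4.7]
tool_pos: [0.6419, 0.0427, 0.2514]
ft_force: [1.2, -9.6, 4.1]
g [0.6421 0.0423 0.1044] axis z abs (along,z):(0.04, 0.104)(0.06, 0.1038)[ 1.3 -9.1  4.5] [-1.74  0.01  0.01]
```

```bash
python3 -m crank '[{"x":2,"y":0,"z":0,"yaw":0},{"x":0,"y":0,"z":0,"yaw":0}]' | grep -E "pos|ft_force"
python3 -m crank '[{"x":2,"y":0,"z":0,"yaw":0},{"x":0,"y":0,"z":0,"yaw":0}]' | grep -E "pos|ft_force"
python3 -c "
from station import *; s=sense();print(s['ft_force'],s['ft_torque'],s['tool_pos'],s['time_s'])"
```

```text
tool_pos: [0.6419, 0.0442, 0.2514]
ft_force: [1.3, -9.6, 4.5]
tool_pos: [0.6418, 0.0448, 0.2514]
ft_force: [1.2, -11.9, 2.8]
[  1.17396704 -11.91961247   2.75888348] [-2.41351359 -0.18808993  0.01454029] [0.64180487 0.04482959 0.25135034] 24.65
```

```bash
python3 -m crank '[{"x":1,"y":0,"z":0,"yaw":0},{"x":0,"y":0,"z":0,"yaw":0},{"x":0,"y":0,"z":0,"yaw":0}]' | grep -E "pos|ft_force"
python3 -m crank '[{"x":1,"y":0,"z":0,"yaw":0},{"x":0,"y":0,"z":0,"yaw":0},{"x":0,"y":0,"z":0,"yaw":0}]' | grep -E "pos|ft_force"
python3 -m crank '[{"x":1,"y":0,"z":0,"yaw":0},{"x":0,"y":0,"z":0,"yaw":0},{"x":0,"y":0,"z":0,"yaw":0}]' | grep -E "pos|ft_force"
```

```text
tool_pos: [0.6418, 0.0451, 0.2514]
ft_force: [0.9, -13.7, 4.0]
tool_pos: [0.6418, 0.0453, 0.2514]
ft_force: [1.5, -14.5, 3.3]
tool_pos: [0.6417, 0.0456, 0.2513]
ft_force: [1.9, -16.1, 4.0]
```

```bash
python3 -m crank '[{"x":0,"y":0,"z":-1,"yaw":0},{"x":0,"y":0,"z":0,"yaw":0},{"x":0,"y":0,"z":0,"yaw":0}]' | grep -E "pos|ft_force"
python3 -m crank '[{"x":0,"y":0,"z":-1,"yaw":0},{"x":0,"y":0,"z":0,"yaw":0},{"x":0,"y":0,"z":0,"yaw":0}]' | grep -E "pos|ft_force"
python3 -m crank '[{"x":0,"y":0,"z":-1,"yaw":0},{"x":0,"y":0,"z":0,"yaw":0},{"x":0,"y":0,"z":0,"yaw":0}]' | grep -E "pos|ft_force"
python3 -m crank '[{"x":0,"y":1,"z":1,"yaw":0},{"x":0,"y":0,"z":0,"yaw":0},{"x":0,"y":0,"z":0,"yaw":0}]' | grep -E "pos|ft_force"
python3 -m crank '[{"x":0,"y":-2,"z":0,"yaw":0},{"x":0,"y":0,"z":0,"yaw":0},{"x":0,"y":0,"z":0,"yaw":0}]' | grep -E "pos|ft_force"
python3 prof.py 16
```

```text
tool_pos: [0.6413, 0.0458, 0.2517]
ft_force: [2.3, -15.6, -0.3]
tool_pos: [0.641, 0.0458, 0.2522]
ft_force: [1.9, -15.4, -2.1]
tool_pos: [0.6409, 0.0458, 0.2531]
ft_force: [2.5, -15.5, -2.5]
tool_pos: [0.6416, 0.0458, 0.2519]
ft_force: [0.8, -16.4, -2.3]
tool_pos: [0.6406, 0.0457, 0.2524]
ft_force: [3.1, -16.3, -3.0]
g [0.6407 0.0444 0.1054] axis z abs (along,z):(0.04, 0.1049)(0.06, 0.1046)[  3.5 -15.4  -2.5] [-3.14 -0.66 -0.03]
```

The axial stop is insensitive to moving the handle up, down or sideways. It also came about 5–6 mm after the first resistance, which matches the cup's travel, so the spindle is home. I'll unload gently and let go.

```bash
python3 -m crank '[{"x":0,"y":1,"z":0.5,"yaw":0},{"x":-2,"y":0,"z":0,"yaw":0},{"x":-2,"y":0,"z":0,"yaw":0},{"x":-2,"y":0,"z":0,"yaw":0},{"x":0,"y":0,"z":0,"yaw":0},{"x":0,"y":0,"z":0,"yaw":0}]' | grep -E "pos|ft_force"
python3 prof.py 17
python3 -m crank '[{"x":0,"y":0,"z":0,"yaw":0},{"x":0,"y":0,"z":0,"yaw":0},{"x":0,"y":0,"z":0,"yaw":0},{"x":0,"y":0,"z":0,"yaw":0},{"x":0,"y":0,"z":0,"yaw":0},{"x":0,"y":0,"z":0,"yaw":0},{"x":0,"y":0,"z":0,"yaw":0},{"x":0,"y":0,"z":0,"yaw":0}]' 1
python3 prof.py 18
python3 - <<'E'
from fit import *
for k in(16,17,18):
    im=cv2.imread(f"pics/w{k}.png"); hs=cv2.cvtColor(im,cv2.COLOR_BGR2HSV); c=hs[120:260,316:328,1].mean(1); print(k,(np.nonzero(c>100)[0][0]+120), cv2.imread(f"pics/w{k}.png")[185:205:2,322].sum(1))
E
```

```text
tool_pos: [0.6414, 0.0444, 0.2518]
ft_force: [2.3, -7.7, -2.2]
g [0.6413 0.0441 0.1047] axis z abs (along,z):(0.04, 0.1044)(0.06, 0.104)[ 1.8 -6.7 -1.5] [-1.48 -0.22 -0.08]
time_s: 28.55
tool_pos: [0.6416, 0.0461, 0.2522]
eef_rot: [3.142, -0.0, 1.651]
ft_force: [-0.5, -0.1, -1.2]
gripper_width: 0.088
grasp_force: 0.0
g [0.6416 0.0461 0.1052] axis z abs (along,z):(0.04, 0.1041)(0.06, 0.104)[-0.3 -0.1  0. ] [-0.02  0.03 -0.01]
16 195 [334 332 333 330 326 267 286 289 288 288]
17 195 [333 331 331 332 320 275 288 287 289 288]
18 199 [299 301 301 297 301 298 299 236 256 257]
```

```bash
python3 -m crank '[{"x":0,"y":0,"z":-8,"yaw":0},{"x":0,"y":0,"z":-15,"yaw":0},{"x":0,"y":0,"z":-20,"yaw":0},{"x":0,"y":0,"z":-25,"yaw":0},{"x":0,"y":0,"z":-25,"yaw":0},{"x":0,"y":0,"z":-20,"yaw":0},{"x":0,"y":0,"z":-7,"yaw":0},{"x":0,"y":0,"z":0,"yaw":0},{"x":0,"y":0,"z":0,"yaw":0},{"x":0,"y":0,"z":0,"yaw":0}]'
python3 look.py 19 | grep roll
python3 - <<'E'
from fit import *
# rear end of handle along bore axis, both views, relative to mouth
u=np.array([-.0815,.9967,0]); c=np.array([.6362,.1165,.105])
for n in("scene","side","wrist"):
    W,h=masks(pickle.load(open(f"{n}19.pkl","rb"))); m=near(W,c,u,-.2,-.02,.022); a=np.sort((W[m]-c)@u); print(n,a[:4].round(4),np.percentile(a,2).round(4),m.sum())
    w=W[m&(((W-c)@u)<-.06)]; print(np.median(w,0).round(4))
E
```

```text
time_s: 29.6
tool_pos: [0.6412, 0.0461, 0.3711]
eef_rot: [-3.139, -0.0, 1.651]
ft_force: [0.5, 0.3, -0.8]
gripper_width: 0.0881
grasp_force: 0.0
scene roll yr 0.2706 a 0.6261 b -0.0853 z 0.0989 dz -0.0066 res 0.0011 N 2321
scene roll fixz yr 0.2706 a 0.6263 b -0.0871  res 0.0013 N 2321
side roll yr 0.2623 a 0.6236 b -0.0778 z 0.0986 dz -0.0035 res 0.0015 N 613
side roll fixz yr 0.2623 a 0.6232 b -0.0752  res 0.0015 N 613
scene [-0.1106 -0.1104 -0.1096 -0.1091] -0.108 325
[0.6501 0.033  0.1161]
side [-0.1156 -0.1156 -0.1155 -0.1141] -0.1139 172
[0.6351 0.0211 0.1134]
wrist [-0.1121 -0.1121 -0.112  -0.112 ] -0.1095 3035
[0.6439 0.0321 0.118 ]
```

View pics/c19.png

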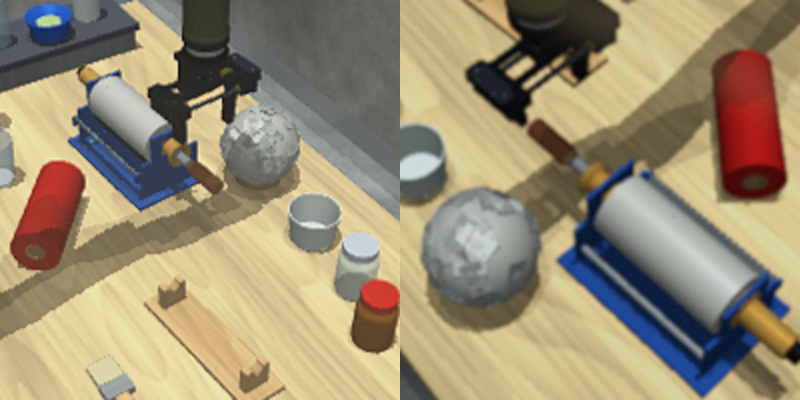

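The crops show the spindle seated with its handle just outside the near bush (side (205,178), scene (550,140)). The roll is in place, the gripper is clear above, and nothing else has moved. The handle's rear end lies about 111 mm outside the mouth, which puts the nose about 284 mm in, within the brake's range.

```bash
python3 -c "
from station import *; print(finish_job())"
```

```text
the job is handed in; nothing more can be done
None
```

The job is handed in: the spindle went through the roll until it stopped solid about 284 mm past the bush mouth, with at most about 16 N of push, and was let go with the arm clear. The nose resting on the brake cup is inferred from the push forces and the depth, since the cup can't be seen and no verdict came back.

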